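Test the terminals, then click the cuvette carriage home and hold it

TASK

Before handling the cuvette pod, check it is dead: lift the tester pen, press its tip gently for a moment on the red terminal and then the blue one (never to the bottom of their springs), and stand the pen back in its block and let go of it. Then take the carriage's blue handle between the fingers and slide it along its rail towards the electrode head until you feel its spring ball click into the notch there, without ever running it into the far stop. Finish still holding the handle with the carriage at rest in the notch, and leave everything else on the bench undisturbed.

Things in the scene. Friction and masses are not known exactly. Their poses are not given: they have to be found in the camera images.
- pen_mid (a point): Tester pen, loose, upright, tip down in its stand, 70 g. Yellow round grip 18 diameter, 74 long; below it a black collar 34 diameter, 6 thick; below that a thin black probe. This point is on the axis in the grip's middle part: 35 below the grip's top, 39 above the collar's top face, 45 above its underside. z runs up the pen.
- pen_tip (a point): The metal point of the pen, on its axis, 95 below pen_mid (50 below the collar's underside). It is 3 wide.
- stand: Fixed white block 70 x 70 x 60 high, origin at the middle of its underside. A vertical through hole, 20 wide with a 3 mm chamfer, lies in its centre; the pen's probe (12 diameter) hangs in it and the collar rests on the block's top, so pen_mid stands 105 above the bench when home.
- term_red_top (a point): Brass-tipped top of the red sprung terminal, 20 diameter, on a cream terminal box (90 x 130 x 50 high, fixed); about 64 above the bench. Axis vertical. Red and blue terminals stand 60 apart, either may be left or right. z up.
- term_blue_top (a point): The same for the blue sprung terminal.
- term_red (a joint): How far the red terminal is pressed down, m: 0 up, 0.008 bottomed. Spring: 0.6 N at first, 5.4 N at the bottom.
- term_blue (a joint): The same for the blue terminal.
- pod: Fixed cuvette pod: grey platform 150 x 300 x 18 high with an aluminium channel rail along its own y axis. Origin on the bench below the rail's centre line at mid rail. In its frame the carriage travels from y = -0.08 m (first stop) to y = +0.08 m (far stop).
- carriage: White carriage with an upright blue handle, 22 x 22 and 48 high, and a clear blue-capped cuvette 45 from it on its +x side (top 25 above this point). Origin at the handle's middle, 83 above the bench; the white plate lies 25 below it. Axes as the pod's. Slides along the pod's y only; friction about 1 N. Starts near its first stop, and slides towards +y to the head.
- telltale (a joint): Drop (m) of the carriage's spring ball and of the red tab on its robot side: at most 0.001 running on the brass bar in the channel, 0.0035 seated in the bar's one V notch. Spring about 8 N. Felt along the rail: free running, then drawn forward over about 5 mm (up to about 5 N), no force when centred, then about 5 N against leaving either way.
- head: Fixed white electrode head, 30 x 44, top 100 above the bench, with a blue centre line and a copper contact, clamped on the far (+x) side of the rail. Origin on the bench under the rail centre line, abreast of the head's blue line; axes as the pod's. The notch lies within 6 mm of the head's line, measured along the rail; find it by feel.
- tipbox_near: Bystander, loose: closed pipette-tip box, dark red with a clear lid, 85 x 115 x 66 high. Origin at the middle of its underside.
- bottle: Bystander, loose: small white bottle, 44 diameter, 85 high. Origin at the middle of its underside.
- tube: Bystander, loose: clear tube with blue cap, standing, 34 diameter, 112 high. Origin at the middle of its underside.
- vial: Bystander, loose: amber vial, 36 diameter, 70 high. Origin at the middle of its underside.
Not all that is in view belongs to the job. Leave any pink or purple look-alike of the stand alone.

How it is judged:
On the way, in this order (a step that is already met when the one before it is completed fails the run):
1. pen tip presses the red terminal, carriage still where it began (distance between pen_tip and term_red_top below 0.011 m and value of joint term_red above 0.0006 m and distance of carriage from where it was at the start of the episode below 0.006 m), for 0.2 s.
2. pen tip presses the blue terminal, carriage still where it began (distance between pen_tip and term_blue_top below 0.011 m and value of joint term_blue above 0.0006 m and distance of carriage from where it was at the start of the episode below 0.006 m), for 0.2 s.
3. pen back upright in its stand and let go (horizontal distance between pen_mid and stand below 0.008 m and z of pen_mid in the frame of stand between 0.1 and 0.109 m and angle between pen_mid's own z axis and vertical below 0.12 rad and distance between the grasp point and pen_mid above 0.05 m and distance of carriage from where it was at the start of the episode below 0.006 m), for 0.3 s.
At the end, for the whole second after the job is handed in: Holding the handle (fingers press over 2 N, grasp point within 35 mm of its middle), carriage at rest, ball seated in the notch (telltale down over 2.4 mm of 3.5); pen in its stand: within 8 mm of the hole axis, height within 5 mm, upright within 0.12 rad (value of joint telltale above 0.0024 m and linear speed of carriage below 0.01 m/s and contact force between the fingers and carriage above 2 N and distance between the grasp point and carriage below 0.035 m and horizontal distance between pen_mid and stand below 0.008 m and z of pen_mid in the frame of stand between 0.1 and 0.109 m and angle between pen_mid's own z axis and vertical below 0.12 rad); the arm keeps its last pose, push and grip.
It fails at once if a bystander is knocked over or pushed more than 30 mm (distance of any of tipbox_near, bottle, tube, vial from where it was at the start of the episode above 0.03 m or angle between any of tipbox_near, bottle, tube, vial's own z axis and vertical above 0.4 rad).
It fails at once if a terminal is pushed to the bottom of its travel (value of joint any of term_red, term_blue above 0.0076 m).
It fails at once if the carriage is run on into the far stop (y of carriage in the frame of pod above 0.076 m).
It also fails if it takes over 72 s, if anything falls off the work surface, if the arm or the gripper's body presses on something with over 40 N, if the wrist force passes 120 N, or if a joint passes its speed limit or range.

ROBOT

A 6-joint arm with a two-finger parallel gripper is mounted at the origin on the work surface. World frame = base frame: x ahead of the robot, y to its left, z up, the work surface at z = 0. Lengths are in m, angles in rad, forces in N, time in s.
With the tool pointing down it reaches from about 0.275 to 0.875 m from the base axis. Payload 12.5 kg.
Tool frame: the origin (TCP) lies at the very end of the fingers, on their centre line; the grasp point (between the pads) lies 19 mm behind it; z points along the fingers, y is the line along which they close (so a half turn about z gives the same grasp; the last joint's range is limited). The gripper opens to 85 mm and grips with 20 to 120 N. Pads are 22 mm wide; open, the fingers measure 114 mm over their backs; the gripper's body (76 mm by 85 mm) begins 54 mm behind the grasp point. The pads swing forward as they close: fully open they stand 13 mm farther back than shut.
Start: joints at [1.146, 0.351, 1.652, -0, 1.139, -0.085], TCP at [0.183, 0.519, 0.231] pointing down, gripper open.
Joint ranges: [-2.75, 2.75], [-0.79, 2.1], [0.01, 2.65], [-1.57, 4.71], [0.07, 3.14], [-2.87, 2.87]. Speed limits (rad/s): [2.22, 2.22, 2.79, 3.14, 3.14, 3.14].

INTERFACE

Orientations are given as a 3x3 rotation matrix whose columns are the frame's x, y, z axes.
In Python, from bench import manip gives the robot as it stands. Calls block until the motion is done:
- manip.move_ptp(position, orientation): joint-space move of the TCP to a pose.
- manip.move_l(position, attitude=None, max_speed=0.15): straight line of the TCP; attitude=None keeps the orientation; max_speed is the mean speed in m/s.
- manip.move_j(angles): joint-space move.
- manip.set_gripper(opening, effort=None): opening from 0.0 (shut) to 1.0 (fully open); effort is the grip in N (None keeps the last); returns when the fingers have stopped.
- manip.dwell(seconds).
- manip.inverse_kinematics(position, orientation): joint angles nearest the present ones, or None.
- manip.grab_frame(name): name is "scene" or "top" or "wrist"; returns (picture, depth): 400x640x3 uint8, red, green, blue; 400x640 float32, m along the optical axis (not along the pixel's ray), 0 where there is no reading.
- manip.get_calibration(name): a dict with "camera_matrix" (3x3 intrinsics, pixels), "R" (3x3) and "t" (3): a world point X has camera coordinates R X + t. Camera axes: x right, y down, z forward; pixel columns grow to the right and rows downward; lengths in m; the calibration is good to about 2 mm. A picture is of the moment at which its call begins: read the wrist's pose just before it. get_calibration takes no time and is no camera call; for the wrist camera it gives the pose at the moment of the call.
A pose or a line that the arm cannot do raises manip.Unreachable and nothing moves.
- manip.sign_off(): hands the job in; it is judged then, once.
Trained networks look in the newest picture that a camera, given by its name, has taken for a name from the list of things; names that differ only in an ending like _2 or _b are one class to them, and where a whole thing is asked for, a point or a joint stands for the part that bears it (a point fixed in the world has none). Each returns a list of dicts, best first, with "confidence" (0 to 1); they miss things now and then, are a little off and sometimes report something else, mostly with a low value. They report only what shows in the picture. A call takes as long as a camera call. They do not tell look-alikes from the thing itself.
- manip.look_for(camera, name): "at" ([x, y, z] in m, in world coordinates, good to about 4 mm: the middle of the surface that is visible of it).
Readings, each from a call of its own:
- manip.current_time(): time.
- manip.current_qpos(): joint angles.
- manip.current_joint_vel(): joint speeds.
- manip.current_joint_torque(): joint torques, N m.
- manip.current_ee_pos(): TCP position.
- manip.current_tcp_rot(): TCP orientation.
- manip.current_force(): force on the tool from outside, world axes, zero at the start.
- manip.current_ft_torque(): the same for the moment, N m.
- manip.current_grip_width(): opening from 0.0 (shut) to 1.0 (fully open).
- manip.current_grip_force(): force on a finger pad.
Only numpy, scipy, OpenCV 4.12 (cv2) and the standard library are available. Lean on these libraries where they do the work, as an engineer would, in place of code of your own. Each camera call takes 0.05 s, during which the arm holds its last target. There are 200 camera calls.

## Working session

There is one attempt and no reset: what is moved stays moved. The work goes in short steps, each a Python script; the robot and the scene stay as the last script left them, time stands still between calls to the robot, and variables do not carry over. Pictures are saved under pics/ and viewed, at most 10 in all, crops included, and the job is handed in when it is done.

```bash
mkdir -p pics; ls
python3 - <<'E'
from bench import manip as m
import cv2, numpy as np
for c in ("scene","top"):
    p,d=m.grab_frame(c); cv2.imwrite(f"pics/{c}0.png",p[:,:,::-1]); np.save(f"pics/{c}0.npy",d)
    for n in ["pen_mid","stand","term_red_top","term_blue_top","pod","carriage","head","telltale","tipbox_near","bottle","tube","vial"]:
        print(c,n,[(np.round(r["at"],3).tolist(),round(r["confidence"],2)) for r in m.look_for(c,n)[:3]])
print(m.current_time(), m.current_tcp_rot().round(3).tolist() if hasattr(m.current_tcp_rot(),'round') else m.current_tcp_rot(), m.current_force())
E
```

```text
pics
scene pen_mid [([0.416, -0.268, 0.091], 0.69)]
scene stand [([0.422, -0.254, 0.056], 0.97), ([0.427, -0.382, 0.057], 0.74), ([0.539, -0.291, 0.06], 0.57)]
scene term_red_top [([0.425, -0.252, 0.058], 0.55), ([0.445, 0.25, 0.061], 0.45)]
scene term_blue_top [([0.436, 0.305, 0.061], 0.49)]
scene pod [([0.621, -0.058, 0.016], 0.81)]
scene carriage [([0.614, -0.117, 0.064], 0.7), ([0.422, -0.256, 0.057], 0.22)]
scene head [([0.685, -0.024, 0.094], 0.72), ([0.43, 0.308, 0.065], 0.42)]
scene telltale []
scene tipbox_near [([0.402, -0.059, 0.073], 0.76)]
scene bottle [([0.707, 0.222, 0.084], 0.66), ([0.412, -0.267, 0.094], 0.56)]
scene tube [([0.42, 0.076, 0.089], 0.9)]
scene vial [([0.648, -0.333, 0.047], 0.65)]
top pen_mid [([0.604, -0.125, 0.063], 0.68), ([0.404, -0.262, 0.078], 0.6)]
top stand [([0.42, -0.392, 0.06], 0.95), ([0.404, -0.256, 0.06], 0.87), ([0.526, -0.304, 0.063], 0.72)]
top term_red_top [([0.636, -0.34, 0.066], 0.66)]
top term_blue_top [([0.434, 0.304, 0.065], 0.52)]
top pod [([0.615, -0.076, 0.015], 0.9), ([0.407, -0.264, 0.078], 0.31)]
top carriage [([0.607, -0.125, 0.06], 0.83)]
top head [([0.668, -0.031, 0.103], 0.89)]
top telltale []
top tipbox_near [([0.384, -0.069, 0.063], 0.6), ([0.693, 0.216, 0.08], 0.42)]
top bottle [([0.692, 0.216, 0.084], 0.76)]
top tube [([0.41, 0.07, 0.108], 0.7)]
top vial [([0.637, -0.341, 0.067], 0.75)]
1.3 [[-0.943, 0.333, -0.0], [0.333, 0.943, -0.0], [-0.0, -0.0, -1.0]] [0.21962107 0.1532931  0.18607548]
```

View pics/top0.png

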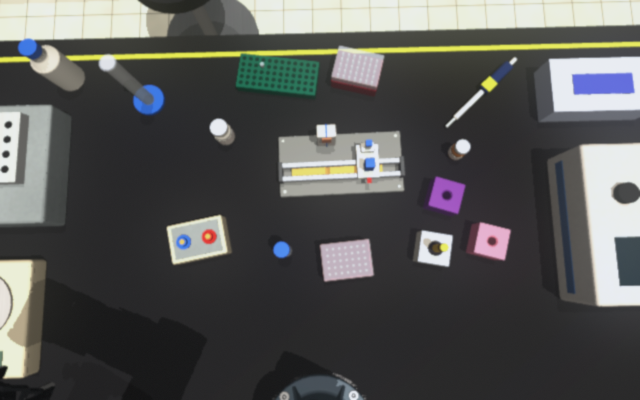

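View pics/scene0.png

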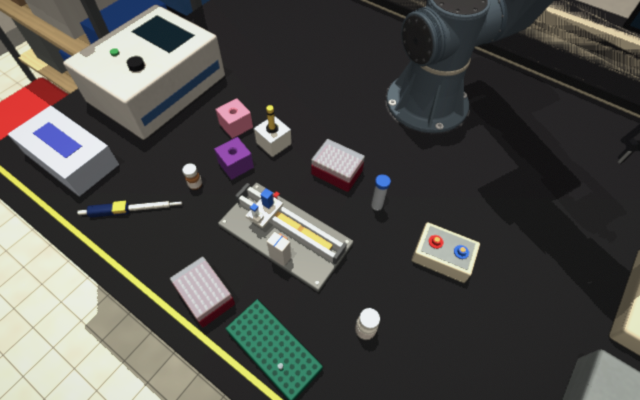

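The top view shows the white stand with the pen at (434,247), the red terminal at (209,237), the blue one at (183,242), the handle at (370,163) and the head at (326,132). The scene view agrees: pen at (270,120), red (436,242), blue (461,251). Next I measure by colour and depth.

```bash
cat > h.py <<'E'
from bench import manip as m
import cv2, numpy as np
def cloud(d,cal):
    K,R,t=[np.array(cal[k]) for k in("camera_matrix","R","t")]
    v,u=np.mgrid[:d.shape[0],:d.shape[1]]
    c=np.stack([(u-K[0,2])/K[0,0]*d,(v-K[1,2])/K[1,1]*d,d],-1)
    return (c-t.reshape(3))@R
def masks(p):
    h=cv2.cvtColor(np.ascontiguousarray(p),cv2.COLOR_RGB2HSV); H,S,V=[h[...,i].astype(int) for i in range(3)]
    return dict(yellow=(H>20)&(H<35)&(S>130)&(V>90),red=((H<6)|(H>174))&(S>150)&(V>90),blue=(H>100)&(H<125)&(S>130)&(V>80),white=(S<40)&(V>150))
def near(P,mask,c,r,zlo,zhi):
    q=mask&(np.hypot(P[...,0]-c[0],P[...,1]-c[1])<r)&(P[...,2]>zlo)&(P[...,2]<zhi)
    return P[q]
def Rdown(a): # tool z down, tool y at heading a
    y=np.array([np.cos(a),np.sin(a),0]); z=np.array([0,0,-1.]); return np.stack([np.cross(y,z),y,z],1)
E
python3 - <<'E'
from h import *
for c in("top","scene"):
    p=cv2.imread(f"pics/{c}0.png")[:,:,::-1]; P=cloud(np.load(f"pics/{c}0.npy"),m.get_calibration(c)); M=masks(p)
    def s(n,k,ctr,r,a,b):
        q=near(P,M[k],ctr,r,a,b); 
        print(c,n,len(q), *( [np.median(q,0).round(4),((q.min(0)+q.max(0))/2).round(4),np.ptp(q,axis=0).round(3)] if len(q) else []))
        return q
    s("pen","yellow",(.41,-.262),.06,.07,.2)
    s("pentop","yellow",(.41,-.262),.06,.128,.16)
    q=s("stand","white",(.41,-.256),.06,.05,.07)
    if len(q): print(cv2.minAreaRect(q[:,:2].astype(np.float32)))
    s("red","red",(.445,.25),.03,.05,.08); s("blue","blue",(.436,.305),.03,.05,.08)
    s("handletop","blue",(.607,-.125),.06,.095,.12)
    s("head","white",(.67,-.03),.05,.09,.11)
    A=np.ones_like(M["red"]); q=near(P,A,(.615,-.07),.2,.012,.022)
    r=cv2.minAreaRect(q[:,:2].astype(np.float32)); print("pod",r)
E
```

```text
top pen 47 [ 0.4061 -0.2679  0.1379] [ 0.4061 -0.2692  0.1199] [0.012 0.013 0.044]
top pentop 44 [ 0.4061 -0.2681  0.1386] [ 0.4061 -0.2692  0.135 ] [0.012 0.013 0.013]
top stand 746 [ 0.4044 -0.2668  0.059 ] [ 0.4063 -0.2711  0.0577] [0.078 0.079 0.015]
((0.4066813588142395, -0.2710888683795929), (0.07132469117641449, 0.07006484270095825), 79.33893585205078)
top red 102 [0.4433 0.2429 0.0537] [0.4448 0.2455 0.058 ] [0.028 0.029 0.016]
top blue 115 [0.4319 0.301  0.0538] [0.4333 0.3049 0.0591] [0.03  0.029 0.018]
top handletop 112 [ 0.6006 -0.1242  0.1064] [ 0.618  -0.125   0.1051] [0.062 0.02  0.011]
top head 218 [ 0.6747 -0.032   0.099 ] [ 0.6762 -0.0299  0.0969] [0.031 0.042 0.012]
pod ((0.6781550049781799, -0.06134699285030365), (0.2725963592529297, 0.300161212682724), 1.444854974746704)
scene pen 111 [ 0.4108 -0.2664  0.1132] [ 0.4061 -0.2686  0.106 ] [0.018 0.017 0.071]
scene pentop 47 [ 0.4087 -0.2682  0.1386] [ 0.4055 -0.269   0.1354] [0.017 0.016 0.013]
scene stand 383 [ 0.4146 -0.262   0.0598] [ 0.407  -0.2705  0.0597] [0.081 0.081 0.017]
((0.4063650071620941, -0.2710675597190857), (0.07378876209259033, 0.07150336354970932), 78.74700927734375)
scene red 106 [0.4499 0.2474 0.0553] [0.448  0.2465 0.0592] [0.025 0.03  0.018]
scene blue 113 [0.4391 0.3064 0.0543] [0.4361 0.306  0.0593] [0.026 0.032 0.018]
scene handletop 127 [ 0.6042 -0.1236  0.1062] [ 0.619  -0.1245  0.103 ] [0.062 0.023 0.015]
scene head 228 [ 0.6772 -0.0259  0.0995] [ 0.6743 -0.028   0.0974] [0.034 0.043 0.012]
pod ((0.5568001866340637, -0.06370185315608978), (0.27062878012657166, 0.3003964424133301), 1.555083990097046)
```

Run:
```python
from h import *
R=Rdown(np.pi/2); x,y=.4063,-.2690
m.set_gripper(0.6,40)
m.move_ptp([x,y,.25],R); print(m.current_time(),m.current_qpos())
m.move_l([x,y,.086],max_speed=.12)
f0=m.current_force()
m.set_gripper(0.0,40)
print(m.current_time(),m.current_grip_width(),m.current_grip_force(),f0,m.current_force())
m.move_l([x,y,.25],max_speed=.12)
print(m.current_time(),m.current_grip_width(),m.current_grip_force(),m.current_force(),m.current_ee_pos())
for c in("top","scene"):
    p,d=m.grab_frame(c); P=cloud(d,m.get_calibration(c)); q=near(P,masks(p)["yellow"],(x,y),.05,.2,.4)
    print(len(q),q.min(0) if len(q) else 0,q.max(0) if len(q) else 0)
    cv2.imwrite(f"pics/{c}1.png",cv2.resize(p[60:260,180:580] if c=="scene" else p[140:340,240:640],None,fx=2,fy=2)[:,:,::-1])
```

```text
4.6083 [-6.79422144e-01  2.15625184e-01  1.78600365e+00  9.42488714e-05
  1.13997353e+00 -2.25085951e+00]
6.525 0.19558699954570152 38.95720839500427 [0.24597729 0.40088219 0.14121915] [ 0.03445247  0.08664386 -0.40768458]
8.0417 0.19649902938839164 38.97272050380707 [ 0.29036267  0.388559   -1.27301973] [ 0.40606417 -0.26883256  0.24939566]
0 0 0
79 [ 0.40593464 -0.27530528  0.22889094] [ 0.41564651 -0.25843643  0.3051404 ]
```

View pics/scene1.png

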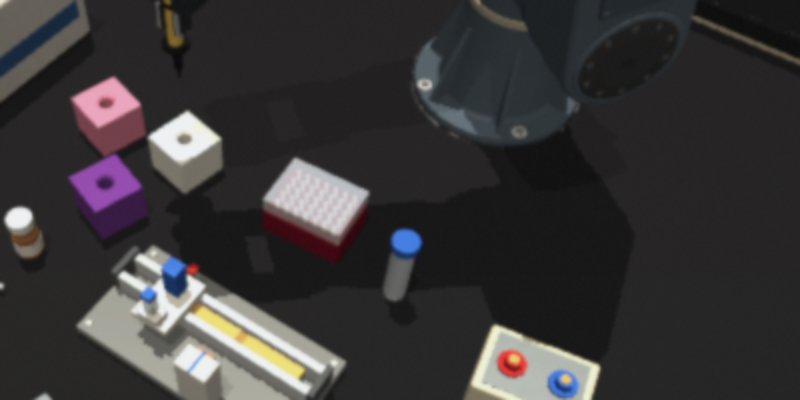

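The crop shows the pen lifted (grip in the fingers, tip at (178,68)) and the stand empty, with nothing disturbed. Next come the two presses.

Run:
```python
from h import *
def press(x,y):
    m.move_l([x,y,.150],max_speed=.1); m.dwell(.2)
    f0=np.mean([m.current_force()[2] for _ in range(5)]); z=.145
    while z>.131:
        m.move_l([x,y,z],max_speed=.03); m.dwell(.1)
        f=m.current_force()[2]-f0; print(round(z,4),round(f,2),round(m.current_ee_pos()[2],4))
        if f>2.0: break
        z-=.001
    m.dwell(.5); print("t",m.current_time(),m.current_force()[2]-f0, m.current_grip_width())
    m.move_l([x,y,.165],max_speed=.1); m.dwell(.05)
m.move_ptp([.446,.246,.25],Rdown(np.pi/2)); print(m.current_time())
press(.446,.246); 
press(.4345,.3055)
print(m.current_time(),m.current_ee_pos())
```

```text
10.0167
0.145 0.13 0.145
0.144 1.23 0.144
0.143 0.9 0.143
0.142 -0.02 0.142
0.141 -0.03 0.141
0.14 -0.27 0.14
0.139 0.31 0.139
0.138 1.68 0.1381
0.137 1.99 0.137
0.136 2.09 0.136
t 15.4333 2.777579994316617 0.20034711237561476
0.145 -1.22 0.145
0.144 -0.09 0.144
0.143 -0.19 0.143
0.142 0.65 0.142
0.141 0.54 0.141
0.14 -0.22 0.14
0.139 1.63 0.139
0.138 1.79 0.1381
0.137 1.53 0.1371
0.136 3.02 0.1361
t 20.9667 2.053263458300415 0.19496751918013383
21.4583 [0.43419129 0.30530418 0.16444184]
```

Run:
```python
from h import *
R=Rdown(np.pi/2); x,y=.4063,-.2693
m.move_l([.4345,.3055,.25],max_speed=.15)
m.move_ptp([x,y,.25],R)
m.move_l([x,y,.150],max_speed=.12); m.dwell(.15)
f0=np.mean([m.current_force() for _ in range(5)],0)
for z in (.135,.12,.105,.095,.090,.088,.087):
    m.move_l([x,y,z],max_speed=.06); f=m.current_force()-f0; print(z,f.round(2))
    if np.linalg.norm(f)>5: break
```

```text
0.135 [-0.22  0.86  0.94]
0.12 [-0.79  1.19  0.53]
0.105 [-0.81  0.3   1.43]
0.095 [-0.09 -0.41  1.21]
0.09 [-0.12  0.66  1.97]
0.088 [-0.44  0.89  1.  ]
0.087 [-0.61  0.05  1.66]
```

Run:
```python
from h import *
x,y=.4063,-.2693
m.move_l([x,y,.0862],max_speed=.03)
m.set_gripper(0.5); m.dwell(.1)
m.move_l([x,y,.25],max_speed=.12)
m.move_ptp([.54,-.125,.25],Rdown(np.pi/2)); m.dwell(.2)
print(m.current_time())
for c in("top","scene","wrist"):
    cal=m.get_calibration(c); p,d=m.grab_frame(c); P=cloud(d,cal); M=masks(p)
    cv2.imwrite(f"pics/{c}2.png",p[:,:,::-1])
    for n,k,ctr,r,a,b in (("pen","yellow",(x,y),.05,.05,.2),("handle","blue",(.60,-.125),.025,.09,.12),("head","white",(.675,-.03),.04,.09,.11),("headline","blue",(.675,-.03),.04,.09,.11)):
        q=near(P,M[k],ctr,r,a,b)
        print(c,n,len(q),*([np.median(q,0).round(4),((q.min(0)+q.max(0))/2).round(4),q.max(0).round(3)] if len(q) else []), cv2.minAreaRect(q[:,:2].astype(np.float32))[1:] if len(q)>20 else 0)
```

```text
30.8833
top pen 43 [ 0.4044 -0.2648  0.1383] [ 0.4053 -0.2665  0.1204] [ 0.411 -0.259  0.142] ((0.014114158228039742, 0.010477756150066853), 88.53074645996094)
top handle 0 0
top head 211 [ 0.6757 -0.0323  0.0993] [ 0.676  -0.03    0.0982] [ 0.691 -0.009  0.106] ((0.04111345484852791, 0.030561985448002815), 88.70240020751953)
top headline 0 0
scene pen 8 [ 0.407  -0.2597  0.0794] [ 0.4069 -0.2599  0.091 ] [ 0.409 -0.258  0.113] 0
scene handle 102 [ 0.6016 -0.122   0.1056] [ 0.599  -0.124   0.1003] [ 0.61  -0.113  0.11 ] ((0.022773075848817825, 0.021778367459774017), 3.2579541206359863)
scene head 215 [ 0.6777 -0.0262  0.0994] [ 0.6764 -0.0282  0.0972] [ 0.691 -0.006  0.103] ((0.044070493429899216, 0.028971441090106964), 89.57112121582031)
scene headline 0 0
wrist pen 1341 [ 0.4071 -0.2633  0.1316] [ 0.4027 -0.2701  0.1036] [ 0.414 -0.259  0.142] ((0.02020970545709133, 0.019337942823767662), 69.35617065429688)
wrist handle 432 [ 0.5957 -0.1282  0.1072] [ 0.5967 -0.1263  0.1001] [ 0.607 -0.116  0.11 ] ((0.021567393094301224, 0.01968124508857727), 0.43204057216644287)
wrist head 0 0
wrist headline 0 0
```

View pics/wrist2.png

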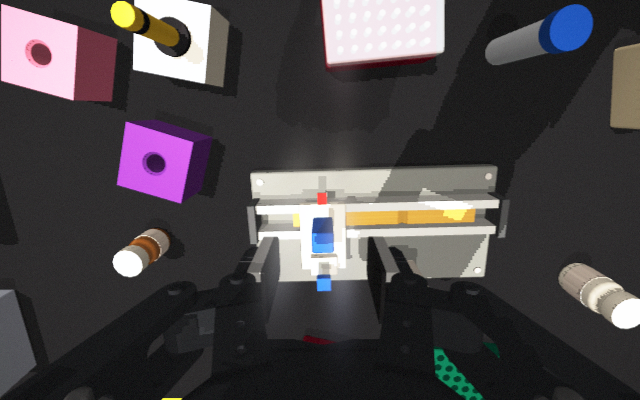

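View pics/scene2.png

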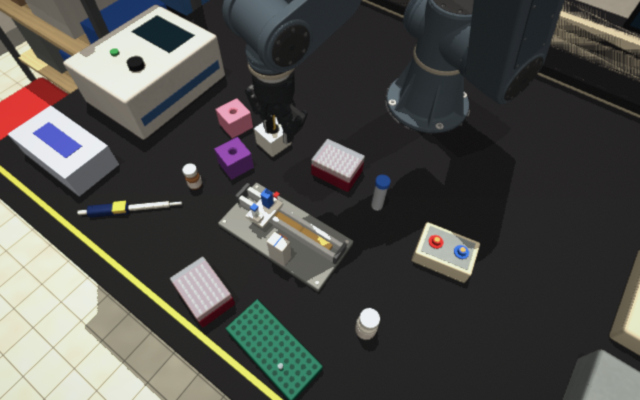

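The wrist view shows the pen upright and alone in its white stand (170,35), the carriage handle at (322,235) and the rail running straight across. The scene view shows the bystanders in place. Next: measure the rail direction.

Run:
```python
from h import *
print(m.current_ee_pos())
def yaw(q,n):
    # edges along y: per y-bin min x and max x, robust fit
    b=np.round(q[:,1]/.004).astype(int); r=[]
    for k in np.unique(b):
        s=q[b==k]
        if len(s)>3: r.append((k*.004,np.percentile(s[:,0],3)))
    r=np.array(r); r=r[(r[:,0]>-.19)&(r[:,0]<.06)]
    if len(r)<8: return
    k=np.polyfit(r[:,0],r[:,1],1); g=abs(np.polyval(k,r[:,0])-r[:,1])<.003; k=np.polyfit(r[g,0],r[g,1],1)
    print(n,len(r),g.sum(),"dx/dy",k[0],"x at y=-.125,-.03:",np.polyval(k,[-.125,-.03]),r[0],r[-1], np.percentile(q[:,1],[.5,99.5]))
for c in("wrist","top","scene"):
    cal=m.get_calibration(c); p,d=m.grab_frame(c); P=cloud(d,cal)
    A=(d>0)&(abs(P[...,0]-.61)<.1)&(abs(P[...,1]+.06)<.17)
    yaw(P[A&(P[...,2]>.012)&(P[...,2]<.022)],c+" platform edge")
    q=P[A&masks(p)["white"]&(P[...,2]>.026)&(P[...,2]<.05)&(P[...,0]<.66)]
    print(len(q)); yaw(q,c+" rail")
    if c!="wrist": q=P[A&(P[...,2]>.094)&(P[...,2]<.106)&(P[...,0]>.65)]; print(c,"head",cv2.minAreaRect(q[:,:2].astype(np.float32)),np.percentile(q[:,1],[1,99]))
```

```text
[ 0.53972673 -0.1256894   0.25013725]
wrist platform edge 62 62 dx/dy -0.023145443790653093 x at y=-.125,-.03: [0.54337648 0.54117767] [-0.188       0.54466929] [0.056      0.53917964] [-0.21097837  0.08449532]
3606
wrist rail 55 51 dx/dy -0.019225586728499437 x at y=-.125,-.03: [0.57601163 0.57418519] [-0.188       0.57782146] [0.056      0.57271864] [-0.20194878  0.07569159]
top platform edge 36 3 dx/dy -0.23752802048687383 x at y=-.125,-.03: [0.57724613 0.55468097] [-0.132       0.67911162] [0.056      0.54179771] [-0.20584809  0.08607227]
431
top rail 32 8 dx/dy -0.02619981377973845 x at y=-.125,-.03: [0.57837512 0.57588614] [-0.068       0.61166364] [0.056      0.57579405] [-0.06643471  0.07410606]
top head ((0.6746617555618286, -0.029812049120664597), (0.03437068313360214, 0.044377684593200684), 6.102630615234375) [-0.05053813 -0.00723627]
scene platform edge 62 7 dx/dy 0.007585228906612797 x at y=-.125,-.03: [0.54274911 0.54346971] [-0.188       0.55212876] [0.056      0.54255494] [-0.20949999  0.08812782]
594
scene rail 46 45 dx/dy -0.023230114043302604 x at y=-.125,-.03: [0.57835627 0.57614941] [-0.188       0.57908716] [0.056     0.5757891] [-0.20077586  0.07131954]
scene head ((0.6720148921012878, -0.06796243041753769), (0.12486925721168518, 0.035373229533433914), 86.75041961669922) [-0.04903114 -0.00652714]
```

```bash
cat > slide.py <<'E'
from h import *
th=.022; u=np.array([-np.sin(th),np.cos(th),0])
def force(n=8):
    r=[]
    for _ in range(n): m.dwell(.02); r.append(m.current_force()@u)
    return np.mean(r)
E
python3 - <<'E'
from slide import *
R=Rdown(np.pi/2+th); g=np.array([.598,-.125,.070])
m.move_ptp([g[0],g[1],.19],R); m.move_l(g,max_speed=.1); m.dwell(.1)
f0=force(); m.set_gripper(0.0,40); print(m.current_time(),m.current_grip_width(),m.current_grip_force(),f0,force())
m.move_l(g+u*.02,max_speed=.05); print(force(),m.current_grip_force(),m.current_ee_pos())
m.move_l(g+u*.078,max_speed=.06); print(force(),m.current_ee_pos(),m.current_time())
c="wrist";cal=m.get_calibration(c); p,d=m.grab_frame(c); cv2.imwrite("pics/wrist3.png",p[:,:,::-1])
E
```

```text
33.5 0.2493698731166279 41.65685534477234 -0.009141315006496592 -0.6462670609086861
3.3066436769467797 42.030683755874634 [ 0.59753137 -0.10446046  0.07031244]
-1.4482401563078073 [ 0.59602372 -0.04714512  0.07026897] 35.5667
```

View pics/wrist3.png

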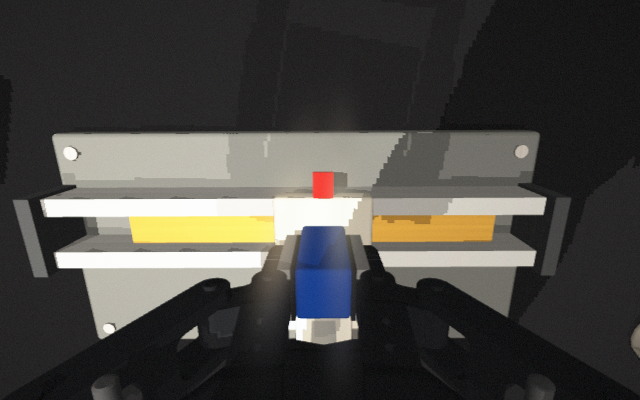

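The wrist view shows the handle firmly between the fingers (325,270), with the red tab at (323,185) riding along. Now 1 mm steps by feel.

Run:
```python
from slide import *
g=np.array([.598,-.125,.070]); s=.078; fs=[]; pulled=False
while s<.107:
    s+=.001; m.move_l(g+u*s,max_speed=.02); f=force(10); fs.append(f)
    print(round(s,4),round(f,2),m.current_ee_pos().round(4)[1],round(m.current_time(),2))
    if len(fs)>1 and f>2 and fs[-2]>1.2: pulled=True
    if pulled and f<-0.8: break
```

```text
0.079 -2.3 -0.0462 36.03
0.08 -0.53 -0.045 36.45
0.081 -1.28 -0.0441 36.87
0.082 -1.71 -0.0432 37.28
0.083 -0.25 -0.042 37.7
0.084 -0.8 -0.0411 38.12
0.085 -1.49 -0.0402 38.53
0.086 -2.58 -0.0393 38.95
0.087 -0.41 -0.038 39.37
0.088 0.05 -0.0369 39.78
0.089 1.22 -0.0357 40.2
0.09 2.0 -0.0346 40.62
0.091 2.84 -0.0335 41.03
0.092 3.29 -0.0325 41.45
0.093 2.52 -0.0316 41.87
0.094 -1.4 -0.0311 42.28
```

Run:
```python
from slide import *
g=np.array([.598,-.125,.070])
def tab():
    cal=m.get_calibration("wrist"); p,d=m.grab_frame("wrist"); P=cloud(d,cal); M=masks(p)["red"]; M[:150]=0; M[215:]=0; M[:,:290]=0; M[:,360:]=0
    q=P[M&(d>0)]; return len(q),np.median(q,0).round(4)
for s in (.094,.095,.096,.097,.095,.094,.093,.092,.0935):
    m.move_l(g+u*s,max_speed=.02); print(s,force(20).round(2),tab(),m.current_ee_pos().round(4)[1],round(m.current_time(),2))
```

```text
0.094 -1.38 (514, array([ 0.5626, -0.0312,  0.0599])) -0.0311 42.92
0.095 -6.06 (515, array([ 0.5626, -0.031 ,  0.0599])) -0.0308 43.55
0.096 -8.5 (515, array([ 0.5625, -0.0305,  0.0604])) -0.0301 44.18
0.097 -9.08 (506, array([ 0.5625, -0.0295,  0.061 ])) -0.0292 44.82
0.095 -6.2 (513, array([ 0.5626, -0.0311,  0.0601])) -0.0308 45.45
0.094 -2.09 (511, array([ 0.5624, -0.0313,  0.0599])) -0.0312 46.08
0.093 2.48 (511, array([ 0.5625, -0.0319,  0.0599])) -0.0315 46.72
0.092 6.13 (516, array([ 0.5626, -0.0322,  0.0602])) -0.0321 47.35
0.0935 1.06 (512, array([ 0.5625, -0.0316,  0.0599])) -0.0313 47.98
```

Run:
```python
from slide import *
m.move_l(np.array([.598,-.125,.070])+u*.0937,max_speed=.02); m.dwell(.3)
print(force(),m.current_grip_force(),m.current_time()); print(m.sign_off())
```

```text
-0.08423636119169833 42.410768866539 48.6667
the job is handed in; nothing more can be done
None
```

The job is handed in at about 49 s: I pressed the red then the blue terminal at 2–3 N, stood the pen back in its block, and finished gripping the handle with the carriage at rest in the notch; no verdict came back.

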